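# Queue the sample canisters in their warming cups

### The arm

A 7-joint arm with a two-finger parallel gripper is mounted at the origin on the work surface. World frame = base frame: x ahead of the robot, y to its left, z up, the work surface at z = 0. Lengths are in m, angles in rad, forces in N, time in s.
With the tool pointing down it reaches from about 0.4 to 0.85 m from the base axis. Payload 4.4 kg.
Tool frame: the origin (TCP) lies at the very end of the fingers, on their centre line; the grasp point (between the pads) lies behind it (bot.hold_point_z is the z of the grasp point in the tool frame, in m); z points along the fingers, y is the line along which they close (so a half turn about z gives the same grasp; the last joint's range is limited). The gripper opens to 94 mm and grips with 3 to 60 N. Pads are 16 mm wide; open, the fingers measure 119 mm over their backs; the gripper's body (75 mm by 177 mm) begins 78 mm behind the grasp point.
Start: joints at [-1.283, 0.628, 0.038, 1.517, -0.027, 0.996, -0.02], TCP at [0.225, 0.61, 0.205] pointing down, gripper open.
Joint ranges: [-3.06, 3.06], [-0.37, 2.12], [-1.25, 1.32], [0.18, 2.47], [-1.1, 4.24], [0.23, 1.98], [-2.94, 2.94]. Speed limits (rad/s): [2.57, 2.57, 3.14, 3.14, 3.14, 3.14, 3.14].

### API

Orientations are given as a rotation vector (axis times angle).
In Python, from cell import bot gives the robot as it stands.
- The arm moves only by the shell command python3 -m inch 'ROWS'. ROWS is JSON, a list of rows, each a list of 7 numbers: the shift along the tool's x, y, z in mm, then the turn, a rotation vector about the tool's x, y, z in degrees, then the finger opening in mm, from 0 to 94. In form: [[tx, ty, tz, rx, ry, rz, claw], ...]. A call has 1 to 12 rows; each row shifts and turns the commanded pose from where the row before left it, along the tool's axes as they then stand; what a row does not reach is not made up. A row lasts 1/10 s, in which the tool goes at most 50 mm and 8.59 degrees, less where a joint would pass 70% of its speed; a pose out of reach is approached as far as the arm can. A call is refused whole if a number of a shift passes 50 or a number of a turn 8.59, either way. A call with a gripper value outside its range is refused whole. The fingers move at their own pace and stop on an object; the grip force is fixed at half the most. Time passes only in rows, so rows that do not move let the fingers close. It gives the time, the measured TCP pose, the force, the opening and the grip force at its end, in the units of the state.
- bot.get_state(): the state, without advancing time (a new reading comes with each control period).
- bot.get_image(name): name is "scene" or "top"; returns (picture, depth): 420x560x3 uint8, blue, green, red; 420x560 float32, m along the optical axis (not along the pixel's ray), 0 where there is no reading.
- bot.calibration(name): a dict with "mtx" (3x3 intrinsics, pixels), "R" (3x3) and "t" (3): a world point X has camera coordinates R X + t. Camera axes: x right, y down, z forward; pixel columns grow to the right and rows downward; lengths in m; the calibration is good to about 2 mm. A picture is of the moment at which its call begins. calibration takes no time and is no camera call.
- bot.close_job(): hands the job in; it is judged then, once.
Trained networks look in the newest picture that a camera, given by its name, has taken for a name from the list of things; names that differ only in an ending like _2 or _b are one class to them, and where a whole thing is asked for, a point or a joint stands for the part that bears it (a point fixed in the world has none). Each returns a list of dicts, best first, with "confidence" (0 to 1); they miss things now and then, are a little off and sometimes report something else, mostly with a low value. They report only what shows in the picture. A call takes as long as a camera call. They do not tell look-alikes from the thing itself.
- bot.look_for(camera, thing): "bbox" ([left, top, width, height] in pixels, round what is visible of it).
- bot.silhouettes(camera, thing): "mask" (420x560 bool, what is visible of it) and "bbox" ([left, top, width, height] in pixels, round what is visible of it).
- bot.pinpoint(camera, thing): "xy" ([column, row] in pixels: a listed point, or the origin of a listed thing).
The state is a dict: "clock": time; "q": joint angles; "dq": joint speeds; "effort": joint torques, N m; "tool_pos": TCP position; "tcp_rot": TCP orientation; "contact_force": force on the tool from outside, world axes, zero at the start; "moment": the same for the moment, N m; "opening": finger opening in m; "finger_force": force on a finger pad.
Only numpy, scipy, OpenCV 4.12 (cv2) and the standard library are available. Lean on these libraries where they do the work, as an engineer would, in place of code of your own. Each camera call takes 0.05 s, during which the arm holds its last target. There are 200 camera calls.

### The job

Put the three steel sample canisters with black valve knobs into the warming cups, each upright in the cup of its own size (largest canister in the widest cup, smallest in the narrowest), one at a time with the largest first, since it warms slowest, then the middle one, then the smallest. Set them down rather than dropping them, and leave everything else on the table where it is.

Things in the scene. Friction and masses are not known exactly. Their poses are not given: they have to be found in the camera images.
- can_large_center (a point): Large sample canister, loose, upright: steel cylinder 70 mm across, 95 mm high, then a neck 14 mm across, 22 mm high, then a fixed black valve knob 34 mm across, 22 mm high, good to hold; 139 mm high in all, about 550 g. Point: on its axis half-way up, 69.5 mm above its underside; the knob's middle lies 58.5 mm above it. z up along the canister.
- can_middle_center (a point): Middle sample canister, loose, upright: steel cylinder 50 mm across, 75 mm high, then a neck 14 mm across, 22 mm high, then a fixed black valve knob 30 mm across, 22 mm high, good to hold; 119 mm high in all, about 320 g. Point: on its axis half-way up, 59.5 mm above its underside; the knob's middle lies 48.5 mm above it. z up along the canister.
- can_small_center (a point): Small sample canister, loose, upright: steel cylinder 34 mm across, 55 mm high, then a neck 14 mm across, 22 mm high, then a fixed black valve knob 26 mm across, 22 mm high, good to hold; 99 mm high in all, about 160 g. Point: on its axis half-way up, 49.5 mm above its underside; the knob's middle lies 38.5 mm above it. z up along the canister.
- cup_large_seat (a point): Widest warming cup, for the large canister: open round aluminium cup fixed to the table, 100 mm across outside, 90 mm inside, rim 30 mm above the table, a small black control block at its foot on the -x side. Point: centre of the inner floor, 8 mm above the table, 22 mm below the rim. z up.
- cup_middle_seat (a point): Middle-sized warming cup, for the middle canister: open round aluminium cup fixed to the table, 80 mm across outside, 70 mm inside, rim 30 mm above the table, a small black control block at its foot on the -x side. Point: centre of the inner floor, 8 mm above the table, 22 mm below the rim. z up.
- cup_small_seat (a point): Narrowest warming cup, for the small canister: open round aluminium cup fixed to the table, 64 mm across outside, 54 mm inside, rim 30 mm above the table, a small black control block at its foot on the -x side. Point: centre of the inner floor, 8 mm above the table, 22 mm below the rim. z up.
- spare_bottle_center (a point): Spare steel bottle WITHOUT a valve knob: 50 mm across, 82 mm high, a bare brass stub on top; this point half-way up, 41 mm above its underside. Loose, stands among the work; not part of the job, to be left alone.
- jar_center (a point): Amber glass jar with a white cap, 42 mm across, 65 mm high; this point half-way up. Loose, stands among the work; not part of the job, to be left alone.
- beaker_center (a point): Open steel beaker, 56 mm across the rim, 60 mm high; this point half-way up. Loose, stands among the work; not part of the job, to be left alone.
- tee_center (a point): Brass tee fitting lying flat, 62 by 47 mm, 20 mm high; this point at the crossing, half-way up. Loose, stands among the work; not part of the job, to be left alone.
There are look-alikes about, which are no part of the job. What is shaped like the part that bears can_middle_center but red is not meant.

How it is judged:
By the outcome, as a careful person would: the job done as asked, in the order asked, and still so for the second after the job is handed in, with the robot touching nothing.
It also fails if it takes over 96 s, if anything falls off the work surface, if the arm or the gripper's body presses on something with over 40 N, if the wrist force passes 120 N, or if a joint passes its speed limit or range.

## Working session

There is one attempt and no reset: what is moved stays moved. The work goes in short steps, Python scripts to look and compute and a shell command to move; the robot and the scene stay as the last step left them, time stands still between calls to the robot, and variables do not carry over. Pictures are saved under pics/ and viewed, at most 14 in all, crops included, and the job is handed in when it is done.

```bash
ls; mkdir -p pics; python3 - <<'E'
from cell import bot
import cv2
for n in ("scene","top"):
    p,d=bot.get_image(n); cv2.imwrite(f"pics/{n}0.png",p)
    c=bot.calibration(n); print(n,c)
s=bot.get_state(); print(s, bot.hold_point_z)
E
```

```text
pics
scene {'mtx': array([[380.95153758,   0.        , 276.63698583],
       [  0.        , 380.95153758, 210.88802008],
       [  0.        ,   0.        ,   1.        ]]), 'R': array([[-2.11671493e-01,  9.77340440e-01, -9.18318578e-04],
       [ 7.06208788e-01,  1.52300376e-01, -6.91428769e-01],
       [-6.75621437e-01, -1.47004285e-01, -7.22444056e-01]]), 't': array([ 0.10937109, -0.29564288,  1.21959162])}
top {'mtx': array([[457.69431897,   0.        , 279.08016123],
       [  0.        , 457.69431897, 207.62787549],
       [  0.        ,   0.        ,   1.        ]]), 'R': array([[-0.01898805, -0.99975367, -0.01149119],
       [-0.99644833,  0.01986583, -0.08182956],
       [ 0.08203768,  0.0098966 , -0.99658009]]), 't': array([0.01204503, 0.50346551, 1.13118826])}
{'clock': 0.1, 'q': array([-1.28281076,  0.62924603,  0.03840731,  1.51823124, -0.02699358,
        0.9963167 , -0.02001656]), 'dq': array([-7.43243359e-05, -2.13176952e-03,  1.80053906e-03, -1.05140912e-03,
       -2.63721060e-04, -7.04584701e-04,  6.64756956e-04]), 'effort': array([ 3.49139184e-03, -5.50788832e+01,  1.14735894e+00, -1.87114781e+01,
       -5.21771936e-02,  1.92361395e-02,  3.39627923e-05]), 'tool_pos': array([0.22494099, 0.60920955, 0.20466209]), 'tcp_rot': array([-5.52750988e-01, -3.09228020e+00,  2.60457888e-03]), 'contact_force': array([-0.37503698, -0.1306364 ,  0.29065609]), 'moment': array([ 0.02115715,  0.01107151, -0.00725304]), 'finger_force': 0.0, 'opening': 0.09424924468744945} -0.0188
```

View pics/scene0.png

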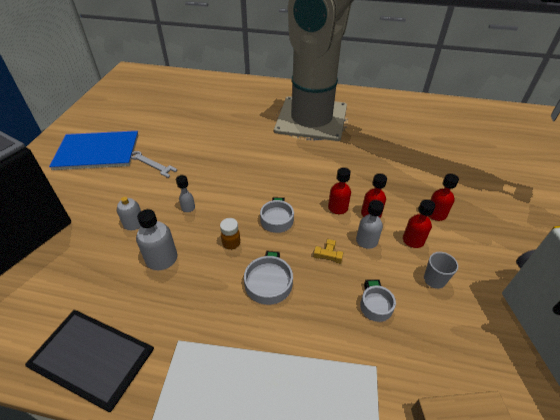

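View pics/top0.png

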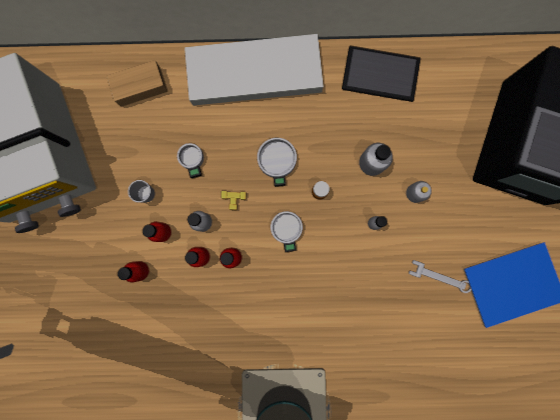

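```bash
cat > h.py <<'E'
import numpy as np
from cell import bot
def ray(n,uv):
    c=bot.calibration(n); d=c["R"].T@np.linalg.inv(c["mtx"])@np.array([*uv,1.]); o=-c["R"].T@c["t"]
    return o,d
def atz(n,uv,z):
    o,d=ray(n,uv); return o+d*(z-o[2])/d[2]
def tri(a,b):
    "scene uv, top uv -> point, gap"
    (o1,d1),(o2,d2)=ray("scene",a),ray("top",b)
    s=np.linalg.lstsq(np.c_[d1,-d2],o2-o1,rcond=None)[0]
    p,q=o1+s[0]*d1,o2+s[1]*d2
    return (p+q)/2,np.linalg.norm(p-q)
E
python3 - <<'E'
from h import *
H=dict(can_large_center=.0695,can_middle_center=.0595,can_small_center=.0495,cup_large_seat=.008,cup_middle_seat=.008,cup_small_seat=.008,spare_bottle_center=.041)
for k,z in H.items():
    r={n:bot.pinpoint(n,k)[:4] for n in("scene","top")}
    for n in r:
        for e in r[n]: print(k,n,np.round(e["xy"],1),round(e["confidence"],2),atz(n,e["xy"],z).round(3))
    for a in r["scene"]:
        for b in r["top"]:
            p,g=tri(a["xy"],b["xy"])
            if g<.012: print("   tri",p.round(4),round(g,4))
E
```

```text
can_large_center scene [152.9 236.6] 0.58 [ 0.614 -0.241  0.07 ]
can_large_center top [376.6 157.4] 0.69 [ 0.617 -0.237  0.07 ]
   tri [ 0.6169 -0.2375  0.0735] 0.0027
can_middle_center scene [339.  188.3] 0.95 [0.375 0.121 0.06 ]
can_middle_center scene [366.3 220.3] 0.83 [0.465 0.19  0.06 ]
can_middle_center scene [442.8 196.1] 0.81 [0.351 0.36  0.06 ]
can_middle_center scene [376.6 198.7] 0.64 [0.392 0.21  0.06 ]
can_middle_center top [197.3 256.2] 0.88 [0.387 0.202 0.059]
can_middle_center top [130.7 270.8] 0.79 [0.355 0.363 0.059]
can_middle_center top [229.6 257.3] 0.76 [0.383 0.124 0.059]
can_middle_center top [197.  219.6] 0.65 [0.475 0.202 0.059]
   tri [0.3828 0.1218 0.067 ] 0.0017
   tri [0.4748 0.1941 0.0711] 0.0112
   tri [0.3548 0.3599 0.0636] 0.003
   tri [0.3864 0.2066 0.0536] 0.0076
   tri [0.4708 0.1935 0.1318] 0.0104
can_small_center scene [184.2 192.9] 0.67 [ 0.458 -0.239  0.049]
can_small_center top [377.3 220.8] 0.47 [ 0.464 -0.237  0.05 ]
   tri [ 0.4637 -0.2355  0.0557] 0.0009
cup_large_seat scene [265.8 280.8] 0.58 [0.631 0.002 0.008]
cup_large_seat top [279.1 157.5] 0.79 [ 0.634 -0.     0.008]
   tri [0.6329 0.0011 0.0111] 0.0025
cup_middle_seat top [284.7 225.7] 0.94 [ 0.458 -0.011  0.008]
cup_small_seat scene [378.4 309.6] 0.89 [0.649 0.231 0.008]
cup_small_seat top [193.5 154.8] 0.75 [0.645 0.22  0.008]
   tri [0.6465 0.2266 0.0031] 0.0109
spare_bottle_center scene [277.3 215.3] 0.59 [ 0.475 -0.008  0.041]
spare_bottle_center scene [127.8 211.6] 0.57 [ 0.536 -0.347  0.041]
spare_bottle_center top [417.6 193.1] 0.63 [ 0.531 -0.341  0.041]
   tri [ 0.5331 -0.3451  0.0382] 0.0075
```

The scene view has four red canisters at (340,190), (375,200), (442,198) and (418,228). One steel canister with a black knob stands at (370,225), and its top-view position is (199,221). The steel one fits the middle canister, because the red look-alikes are excluded. The large canister is at (155,240), the small one at (185,195), and the bottle without a knob is at (128,213). I'll confirm with a crop and refine the positions.

```bash
cat >> h.py <<'E'
def cloud(n):
    p,d=bot.get_image(n); c=bot.calibration(n); v,u=np.nonzero(d>0); z=d[v,u]
    X=(np.linalg.inv(c["mtx"])@np.c_[u,v,np.ones(len(u))].T*z).T
    return (X-c["t"])@c["R"], p[v,u].astype(int), np.c_[u,v]
def circ(P):
    A=np.c_[2*P[:,:2],np.ones(len(P))]; s=np.linalg.lstsq(A,(P[:,:2]**2).sum(1),rcond=None)[0]
    return s[:2],np.sqrt(s[2]+s[0]**2+s[1]**2)
E
python3 - <<'E'
from h import *
import cv2
C=dict(L=(.617,-.237,.117,.139),M=(.472,.195,.097,.119),S=(.464,-.236,.077,.099))
U=dict(L=(.633,0,.05,),M=(.458,-.011,.04),S=(.646,.224,.032))
ims={n:cloud(n) for n in("scene","top")}
for n,(X,c,uv) in ims.items():
    p,_=bot.get_image(n)
    for k,(x,y,a,b) in C.items():
        r=np.hypot(X[:,0]-x,X[:,1]-y); m=(r<.035)&(X[:,2]>a-.01)&(c.max(1)<70)
        Q=X[m]; print(n,"knob",k,m.sum(),"z",np.percentile(Q[:,2],[5,50,95]).round(4),"mid xy",((Q.max(0)+Q.min(0))/2)[:2].round(4),"ext",np.ptp(Q,0).round(3))
        globals().setdefault("kn",{}).setdefault(k,{})[n]=(uv[m].max(0)+uv[m].min(0))/2
    for k,(x,y,R) in U.items():
        r=np.hypot(X[:,0]-x,X[:,1]-y); m=(r<R+.02)&(X[:,2]>.0265)&(X[:,2]<.036); Q=X[m]
        o,rr=circ(Q); print(n,"cup",k,m.sum(),"z",np.percentile(Q[:,2],[5,50,95]).round(4),"c",o.round(4),"r",rr.round(4),"box",((Q.max(0)+Q.min(0))/2)[:2].round(4),np.ptp(Q,0).round(3))
for k in kn: print(k,kn[k],tri(kn[k]["scene"],kn[k]["top"]))
p,_=bot.get_image("scene"); cv2.imwrite("pics/crop.png",cv2.resize(p[155:325,320:480],None,fx=3.5,fy=3.5,interpolation=2))
E
```

```text
scene knob L 284 z [0.1207 0.1386 0.141 ] mid xy [ 0.6181 -0.237 ] ext [0.032 0.032 0.034]
scene knob M 211 z [0.0999 0.1181 0.1211] mid xy [0.4731 0.2001] ext [0.029 0.029 0.034]
scene knob S 137 z [0.0708 0.0955 0.101 ] mid xy [ 0.4613 -0.2356] ext [0.024 0.025 0.035]
scene cup L 380 z [0.0274 0.0303 0.0324] c [0.6314 0.0066] r 0.0473 box [0.6305 0.0067] [0.1   0.098 0.007]
scene cup M 221 z [0.0272 0.03   0.0323] c [ 0.4543 -0.014 ] r 0.0374 box [ 0.4542 -0.0136] [0.081 0.078 0.007]
scene cup S 277 z [0.0273 0.03   0.0321] c [0.6398 0.2268] r 0.0293 box [0.6393 0.2271] [0.063 0.063 0.007]
top knob L 185 z [0.1265 0.1389 0.142 ] mid xy [ 0.6169 -0.2384] ext [0.031 0.032 0.026]
top knob M 143 z [0.1094 0.1191 0.1222] mid xy [0.4732 0.1981] ext [0.028 0.028 0.029]
top knob S 101 z [0.0879 0.0991 0.1022] mid xy [ 0.4611 -0.2367] ext [0.024 0.022 0.025]
top cup L 234 z [0.0272 0.0305 0.0343] c [0.6317 0.0051] r 0.0473 box [0.631 0.005] [0.098 0.096 0.009]
top cup M 186 z [0.0275 0.0303 0.0335] c [ 0.455  -0.0154] r 0.0373 box [ 0.4555 -0.0154] [0.077 0.077 0.009]
top cup S 151 z [0.0275 0.0301 0.0337] c [0.6402 0.2254] r 0.0294 box [0.6407 0.2261] [0.063 0.064 0.008]
L {'scene': array([146.5, 218.5]), 'top': array([382.5, 152. ])} (array([ 0.61784258, -0.23826619,  0.12951911]), np.float64(0.0006946811075799859))
M {'scene': array([375.5, 208. ]), 'top': array([194.5, 219. ])} (array([0.473714  , 0.19964901, 0.10888633]), np.float64(0.0024964098688686058))
S {'scene': array([181.5, 182.5]), 'top': array([381., 221.])} (array([ 0.46145926, -0.23766392,  0.0863473 ]), np.float64(0.0015610916370530385))
```

View pics/crop.png

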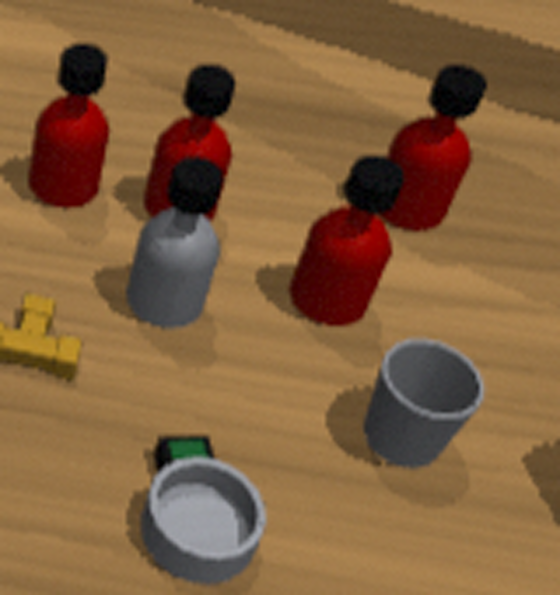

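The crop confirms it. The grey steel canister with a black knob, at crop (175,240), is the only non-red one in the group, so it is the middle canister. The red ones are look-alikes. I'll start the approach by turning the tool so its y axis lies along world y.

```bash
python3 -m inch '[[0,0,-15,0,0,-6.8,94],[0,0,-15,0,0,-6.8,94],[0,0,-15,0,0,-6.7,94],[-18,-40,0,0,0,0,70],[-18,-40,0,0,0,0,70],[-18,-40,0,0,0,0,70],[-18,-40,0,0,0,0,70],[-18,-40,0,0,0,0,70],[-18,-40,0,0,0,0,70],[-18,-40,0,0,0,0,70],[-18,-40,0,0,0,0,70],[-18,-40,0,0,0,0,70]]'
python3 -m inch '[[-18,-40,0,0,0,0,70],[-18,-40,0,0,0,0,70],[-18,-40,0,0,0,0,70],[-18,-40,0,0,0,0,70],[-18,-40,0,0,0,0,70],[-18,-40,0,0,0,0,70],[-18,-40,0,0,0,0,70],[-18,-40,0,0,0,0,70],[-18,-40,0,0,0,0,70],[-18,-40,0,0,0,0,70],[-10,-20,0,0,0,0,70],[0,0,0,0,0,0,70]]'
cat >> h.py <<'E'
def go(x,y,zgrasp):
    "tool shift in mm that brings the grasp point to x,y,zgrasp"
    from scipy.spatial.transform import Rotation as Rt
    s=bot.get_state(); R=Rt.from_rotvec(s["tcp_rot"]).as_matrix()
    h=s["tool_pos"]+R[:,2]*bot.hold_point_z
    print("t",round(s["clock"],2),"hold",h.round(4),"shift mm",(R.T@(np.array([x,y,zgrasp])-h)*1000).round(1),
      "yaxis",R[:,1].round(3),"zaxis",R[:,2].round(3),"open",round(s["opening"],4),"F",s["contact_force"].round(1),"grip",round(s["finger_force"],1))
E
python3 -c "
from h import *
go(.6175,-.2377,.128)"
```

```text
clock: 2.25
tool_pos: [0.388, 0.2482, 0.2508]
tcp_rot: [-0.001, 3.141, 0.001]
contact_force: [0.7, -0.6, -0.4]
opening: 0.0697
finger_force: 0.0
clock: 3.45
tool_pos: [0.578, -0.1746, 0.2501]
tcp_rot: [0.008, 3.141, -0.004]
contact_force: [-0.1, 0.6, 0.1]
opening: 0.07
finger_force: 0.0
t 3.45 hold [ 0.578  -0.1745  0.2689] shift mm [-39.8 -62.6 141.1] yaxis [ 0.005  1.    -0.002] zaxis [ 0.    -0.002 -1.   ] open 0.07 F [-0.1  0.6  0.1] grip 0.0
```

```bash
python3 -m inch '[[-20,-31,0,0,0,0,70],[-20,-31,0,0,0,0,70],[0,0,0,0,0,0,70],[0,0,30,0,0,0,70],[0,0,30,0,0,0,70],[0,0,30,0,0,0,70],[0,0,0,0,0,0,70],[0,0,0,0,0,0,70]]'
python3 - <<'E'
from h import *
import cv2
go(.6175,-.2377,.128)
p,_=bot.get_image("scene"); cv2.imwrite("pics/a1.png",cv2.resize(p[120:300,60:260],None,fx=3,fy=3,interpolation=2))
E
```

```text
clock: 4.25
tool_pos: [0.6175, -0.2306, 0.1609]
tcp_rot: [0.003, -3.141, -0.001]
contact_force: [0.3, -0.0, 0.8]
opening: 0.07
finger_force: 0.0
t 4.25 hold [ 0.6175 -0.2306  0.1797] shift mm [ 0.  -7.1 51.7] yaxis [-0.002  1.     0.001] zaxis [-0.001  0.001 -1.   ] open 0.07 F [ 0.3 -0.   0.8] grip 0.0
```

View pics/a1.png

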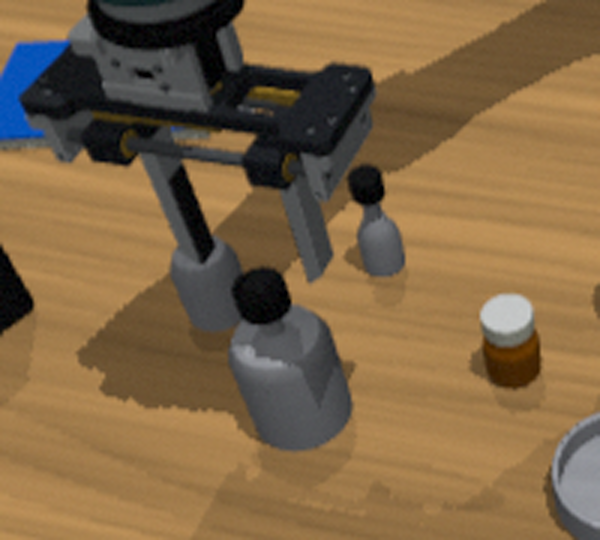

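The fingers, at crop (190,250) and (318,270), straddle the knob at (262,295), just above it. I'll correct y, lower and grip.

```bash
python3 -m inch '[[0,-7,0,0,0,0,70],[0,0,0,0,0,0,70],[0,0,20,0,0,0,70],[0,0,20,0,0,0,70],[0,0,12,0,0,0,70],[0,0,0,0,0,0,70],[0,0,0,0,0,0,70]]' | head -2; python3 -c "
from h import *
go(.6175,-.2377,.128)"
```

```text
clock: 5.0
tool_pos: [0.618, -0.2394, 0.1091]
t 5.0 hold [ 0.618  -0.2394  0.1279] shift mm [ 0.5  1.7 -0.1] yaxis [-0.  1. -0.] zaxis [ 0.001 -0.    -1.   ] open 0.0701 F [-0.4  0.3  0.5] grip 0.0
```

```bash
python3 -m inch '[[0,1,0,0,0,0,45],[0,0,0,0,0,0,36],[0,0,0,0,0,0,20],[0,0,0,0,0,0,20],[0,0,0,0,0,0,20],[0,0,0,0,0,0,20],[0,0,0,0,0,0,20],[0,0,0,0,0,0,20]]'
python3 -m inch '[[0,0,-5,0,0,0,20],[0,0,-10,0,0,0,20],[0,0,-20,0,0,0,20],[0,0,-25,0,0,0,20],[0,0,-20,0,0,0,20],[0,0,-15,0,0,0,20],[0,0,-5,0,0,0,20],[0,0,0,0,0,0,20],[0,0,0,0,0,0,20]]';python3 -c "
from h import *
go(.6315,.0058,.23)"
```

```text
clock: 5.8
tool_pos: [0.6177, -0.2386, 0.1087]
tcp_rot: [-0.0, 3.141, -0.001]
contact_force: [0.4, -1.5, 2.0]
opening: 0.0336
finger_force: 30.0
clock: 6.7
tool_pos: [0.6168, -0.2375, 0.2074]
tcp_rot: [0.001, -3.14, -0.001]
contact_force: [-0.1, 0.4, -5.6]
opening: 0.0331
finger_force: 30.0
t 6.7 hold [ 0.6169 -0.2375  0.2262] shift mm [-14.8 243.3  -3.6] yaxis [-0.001  1.     0.001] zaxis [-0.002  0.001 -1.   ] open 0.0331 F [-0.1  0.4 -5.6] grip 30.0
```

```bash
python3 -m inch '[[0,8,0,0,0,0,20],[-1,16,0,0,0,0,20],[-2,24,0,0,0,0,20],[-2,29,0,0,0,0,20],[-2,30,0,0,0,0,20],[-2,30,0,0,0,0,20],[-2,30,0,0,0,0,20],[-2,28,0,0,0,0,20],[-1,22,0,0,0,0,20],[-1,15,0,0,0,0,20],[0,8,0,0,0,0,20],[0,3,0,0,0,0,20]]' >/dev/null
python3 -m inch '[[0,0,0,0,0,0,20],[0,0,0,0,0,0,20],[0,0,0,0,0,0,20]]'
python3 -c "
from h import *
import cv2
go(.6315,.0058,.136)
for n in('scene','top'):
    X,c,uv=cloud(n); m=(np.hypot(X[:,0]-.6315,X[:,1]-.006)<.055)&(X[:,2]>.10)&(X[:,2]<.185)&(c.max(1)>75); o,r=circ(X[m]); print(n,m.sum(),o,r)
p,_=bot.get_image('scene'); cv2.imwrite('pics/a2.png',cv2.resize(p[120:320,150:370],None,fx=3,fy=3,interpolation=2))"
```

```text
clock: 8.2
tool_pos: [0.6324, 0.0033, 0.2085]
tcp_rot: [-0.003, -3.142, 0.001]
contact_force: [-0.5, 0.9, -6.2]
opening: 0.033
finger_force: 30.0
t 8.2 hold [0.6324 0.0034 0.2273] shift mm [ 0.9  2.5 91.3] yaxis [ 0.002  1.    -0.001] zaxis [-0.    -0.001 -1.   ] open 0.033 F [-0.5  0.9 -6.2] grip 30.0
scene 791 [0.63153577 0.0040746 ] 0.03335253329215481
top 0 [0. 0.] 0.0
```

View pics/a2.png

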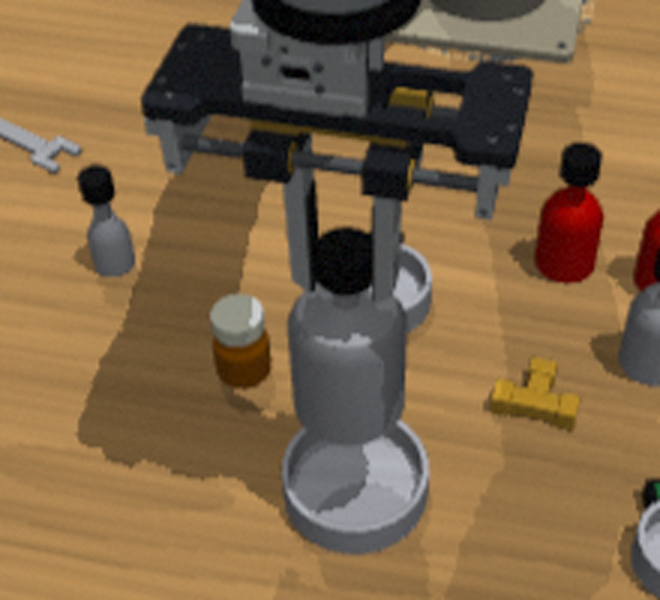

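The large canister hangs upright at crop (347,370), over its cup at (355,480). I'll lower it, with small steps at the end.

```bash
python3 -m inch '[[0.5,2,5,0,0,0,20],[0,0,15,0,0,0,20],[0,0,20,0,0,0,20],[0,0,20,0,0,0,20],[0,0,15,0,0,0,20],[0,0,8,0,0,0,20],[0,0,4,0,0,0,20],[0,0,0,0,0,0,20],[0,0,0,0,0,0,20]]'
python3 -c "
from h import *
go(.6315,.0058,.136)"
```

```text
clock: 9.25
tool_pos: [0.6326, 0.0069, 0.1222]
tcp_rot: [-0.001, 3.14, 0.0]
contact_force: [0.4, 0.3, -5.9]
opening: 0.0331
finger_force: 30.0
t 9.25 hold [0.6326 0.0069 0.141 ] shift mm [ 1.1 -1.1  5. ] yaxis [-0.  1.  0.] zaxis [ 0.001  0.    -1.   ] open 0.0331 F [ 0.4  0.3 -5.9] grip 30.0
```

```bash
python3 -m inch '[[1,-1,1,0,0,0,20],[0,0,1,0,0,0,20],[0,0,1,0,0,0,20],[0,0,1,0,0,0,20],[0,0,0,0,0,0,20],[0,0,0,0,0,0,20]]'
```

```text
clock: 9.85
tool_pos: [0.631, 0.006, 0.1174]
tcp_rot: [0.001, -3.142, -0.0]
contact_force: [0.8, -0.1, -5.2]
opening: 0.0333
finger_force: 30.0
```

```bash
for i in 1 2 3; do python3 -m inch '[[0,0,0.6,0,0,0,20],[0,0,0,0,0,0,20],[0,0,0,0,0,0,20]]' | sed -n '2p;4p'; done
```

```text
tool_pos: [0.631, 0.006, 0.1168]
contact_force: [0.5, -1.4, -5.7]
tool_pos: [0.6312, 0.0059, 0.1167]
contact_force: [-0.5, -0.5, -1.5]
tool_pos: [0.6315, 0.0058, 0.1166]
contact_force: [-2.3, -1.6, 4.9]
```

The canister is seated. I'll release, rise, and go over the middle canister.

```bash
python3 -m inch '[[0,0,-0.5,0,0,0,34],[0,0,0,0,0,0,40],[0,0,0,0,0,0,55],[0,0,0,0,0,0,55],[0,0,0,0,0,0,55],[0,0,-10,0,0,0,55],[0,0,-25,0,0,0,55],[0,0,-30,0,0,0,55],[0,0,-30,0,0,0,55],[0,0,-15,0,0,0,55],[0,0,0,0,0,0,55]]' | sed -n '2p;4p;5p'
python3 -m inch '[[15,18,0,0,0,0,55],[20,25,0,0,0,0,55],[20,25,0,0,0,0,55],[20,25,0,0,0,0,55],[20,25,0,0,0,0,55],[20,25,0,0,0,0,55],[20,25,0,0,0,0,55],[15,17,0,0,0,0,55],[8,8,0,0,0,0,55],[0,0,0,0,0,0,55],[0,0,0,0,0,0,55],[0,0,0,0,0,0,55]]' | head -2
python3 -c "
from h import *
import cv2
go(.4732,.199,.108)
p,_=bot.get_image('scene'); cv2.imwrite('pics/a3.png',cv2.resize(p[100:340,200:480],None,fx=2.5,fy=2.5,interpolation=2))"
```

```text
tool_pos: [0.6329, 0.0059, 0.2295]
contact_force: [0.2, -0.2, -1.2]
opening: 0.0549
clock: 13.05
tool_pos: [0.4739, 0.1975, 0.2261]
t 13.05 hold [0.4739 0.1975 0.2449] shift mm [  0.7   1.6 136.9] yaxis [ 0.002  1.    -0.001] zaxis [ 0.    -0.001 -1.   ] open 0.0548 F [ 0.2 -0.4 -0.1] grip 0.0
```

View pics/a3.png

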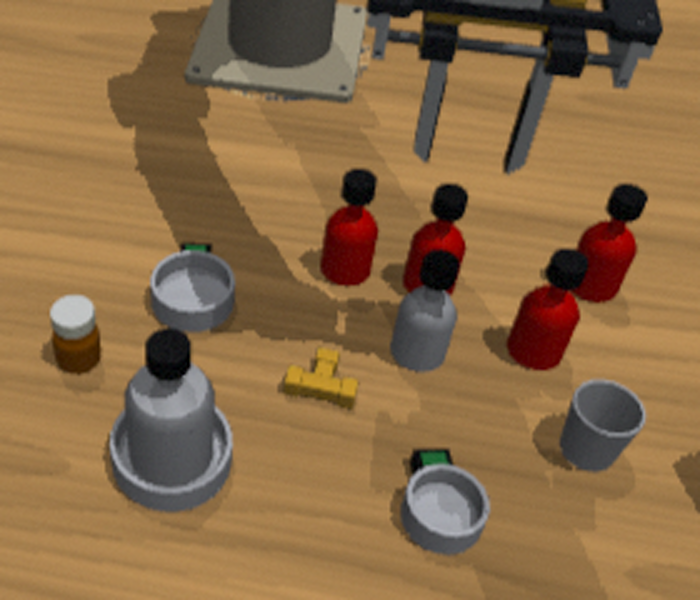

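The large canister stands upright in its cup at crop (170,420). The fingers are above the steel middle canister, whose knob is at crop (440,270). I'll descend and grip.

```bash
python3 -m inch '[[0.5,1,10,0,0,0,55],[0,0,25,0,0,0,55],[0,0,25,0,0,0,55],[0,0,25,0,0,0,55],[0,0,25,0,0,0,55],[0,0,17,0,0,0,55],[0,0,10,0,0,0,55],[0,0,0,0,0,0,55],[0,0,0,0,0,0,55]]'|sed -n '2p;4p'; python3 -c "
from h import *
go(.4732,.199,.108)"
```

```text
tool_pos: [0.4727, 0.1998, 0.0893]
contact_force: [0.2, 0.0, 0.0]
t 14.0 hold [0.4727 0.1998 0.1081] shift mm [-0.5 -0.8  0.1] yaxis [-0.  1.  0.] zaxis [ 0.  0. -1.] open 0.0552 F [0.2 0.  0. ] grip 0.0
```

```bash
python3 -m inch '[[0,0,0,0,0,0,34],[0,0,0,0,0,0,32],[0,0,0,0,0,0,16],[0,0,0,0,0,0,16],[0,0,0,0,0,0,16],[0,0,0,0,0,0,16],[0,0,0,0,0,0,16]]'|tail -5
python3 -m inch '[[0,0,-5,0,0,0,16],[0,0,-10,0,0,0,16],[0,0,-20,0,0,0,16],[0,0,-25,0,0,0,16],[0,0,-20,0,0,0,16],[0,0,-15,0,0,0,16],[0,0,-5,0,0,0,16],[0,0,0,0,0,0,16],[0,0,0,0,0,0,16]]';python3 -c "
from h import *
go(.4547,-.0147,.208)"
```

```text
tool_pos: [0.4728, 0.1999, 0.0896]
tcp_rot: [-0.001, 3.141, 0.0]
contact_force: [-0.8, -0.7, 5.3]
opening: 0.0295
finger_force: 30.0
clock: 15.6
tool_pos: [0.4717, 0.1997, 0.1886]
tcp_rot: [0.001, -3.14, 0.001]
contact_force: [0.4, 0.3, -3.5]
opening: 0.0296
finger_force: 30.0
t 15.6 hold [0.4717 0.1997 0.2074] shift mm [  17.2 -214.4   -0.5] yaxis [-0.001  1.    -0.   ] zaxis [-0.001 -0.    -1.   ] open 0.0296 F [ 0.4  0.3 -3.5] grip 30.0
```

```bash
python3 -m inch '[[0,-8,0,0,0,0,16],[1,-15,0,0,0,0,16],[2,-22,0,0,0,0,16],[2,-25,0,0,0,0,16],[3,-26,0,0,0,0,16],[3,-26,0,0,0,0,16],[2,-26,0,0,0,0,16],[2,-24,0,0,0,0,16],[1,-20,0,0,0,0,16],[1,-13,0,0,0,0,16],[0,-7,0,0,0,0,16],[0,-2,0,0,0,0,16]]' >/dev/null
python3 -m inch '[[0,0,0,0,0,0,16],[0,0,0,0,0,0,16],[0,0,0,0,0,0,16]]'|sed -n '4p'
python3 -c "
from h import *
import cv2
go(.4547,-.0147,.116)
X,c,uv=cloud('scene'); m=(np.hypot(X[:,0]-.4547,X[:,1]+.0147)<.04)&(X[:,2]>.11)&(X[:,2]<.16)&(c.max(1)>75); o,r=circ(X[m]); print(m.sum(),o,r)
p,_=bot.get_image('scene'); cv2.imwrite('pics/a4.png',cv2.resize(p[80:300,180:400],None,fx=2.5,fy=2.5,interpolation=2))"
```

```text
contact_force: [-0.4, 0.5, -3.4]
t 17.1 hold [ 0.4555 -0.0132  0.2079] shift mm [ 0.8 -1.5 91.9] yaxis [-0.002  1.     0.   ] zaxis [-0.  0. -1.] open 0.0294 F [-0.4  0.5 -3.4] grip 30.0
190 [ 0.45537041 -0.01275484] 0.02361315444513454
```

View pics/a4.png

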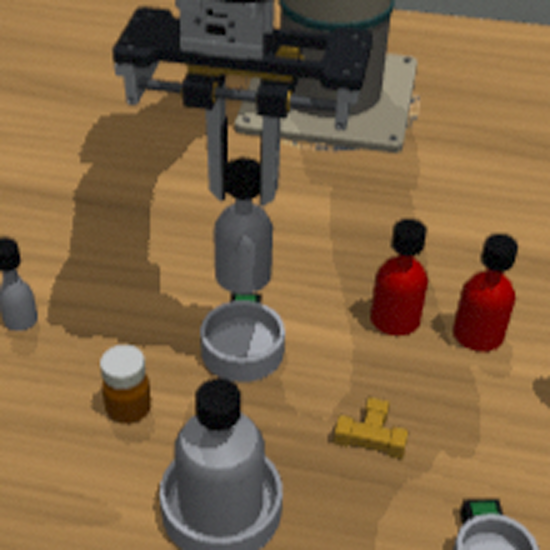

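The middle canister is held upright at crop (243,245), over the middle cup at (243,340). I'll lower it.

```bash
python3 -m inch '[[0.5,-1.5,5,0,0,0,16],[0,0,15,0,0,0,16],[0,0,20,0,0,0,16],[0,0,20,0,0,0,16],[0,0,15,0,0,0,16],[0,0,8,0,0,0,16],[0,0,4,0,0,0,16],[0,0,0,0,0,0,16],[0,0,0,0,0,0,16]]' >/dev/null
python3 -m inch '[[0,0,1,0,0,0,16],[0,0,1,0,0,0,16],[0,0,1,0,0,0,16],[0,0,0,0,0,0,16],[0,0,0,0,0,0,16]]'|sed -n '2p;4p'
python3 -c "
from h import *
go(.4547,-.0147,.116)"
```

```text
tool_pos: [0.455, -0.0156, 0.0992]
contact_force: [0.4, -0.0, -2.4]
t 18.6 hold [ 0.455  -0.0156  0.118 ] shift mm [0.3 0.9 2. ] yaxis [-0.  1.  0.] zaxis [-0.  0. -1.] open 0.0291 F [ 0.4 -0.  -2.4] grip 30.0
```

```bash
for i in 1 2 3; do python3 -m inch '[[0,0,0.7,0,0,0,16],[0,0,0,0,0,0,16],[0,0,0,0,0,0,16]]' | sed -n '2p;4p'; done
```

```text
tool_pos: [0.455, -0.0156, 0.0984]
contact_force: [-0.7, 0.5, -2.7]
tool_pos: [0.4549, -0.0156, 0.0977]
contact_force: [-0.5, -0.2, -2.4]
tool_pos: [0.4552, -0.0157, 0.0976]
contact_force: [-1.4, -0.3, 6.0]
```

```bash
python3 -m inch '[[0,0,-0.5,0,0,0,31],[0,0,0,0,0,0,38],[0,0,0,0,0,0,55],[0,0,0,0,0,0,55],[0,0,0,0,0,0,55],[0,0,-10,0,0,0,55],[0,0,-25,0,0,0,55],[0,0,-30,0,0,0,55],[0,0,-30,0,0,0,55],[0,0,-15,0,0,0,55],[0,0,0,0,0,0,55]]' | sed -n '2p;4p;5p'
python3 -m inch '[[0,-15,0,0,0,0,55],[-1,-25,0,0,0,0,55],[-1,-25,0,0,0,0,55],[-1,-30,0,0,0,0,55],[-1,-30,0,0,0,0,55],[-1,-30,0,0,0,0,55],[-1,-25,0,0,0,0,55],[0,-25,0,0,0,0,55],[0,-15,0,0,0,0,55],[0,0,0,0,0,0,55],[0,0,0,0,0,0,55],[0,0,0,0,0,0,55]]' | head -2
python3 -c "
from h import *
import cv2
go(.4612,-.2362,.088)
p,_=bot.get_image('scene'); cv2.imwrite('pics/a5.png',cv2.resize(p[100:320,100:340],None,fx=2.5,fy=2.5,interpolation=2))"
```

```text
tool_pos: [0.4566, -0.0157, 0.2101]
contact_force: [-0.0, -0.3, 0.6]
opening: 0.0548
clock: 21.8
tool_pos: [0.4612, -0.2338, 0.2073]
t 21.8 hold [ 0.4612 -0.2339  0.2261] shift mm [-1.000e-01 -2.500e+00  1.381e+02] yaxis [-0.003  1.     0.001] zaxis [-0.     0.001 -1.   ] open 0.0552 F [0.1 0.3 0.3] grip 0.0
```

View pics/a5.png

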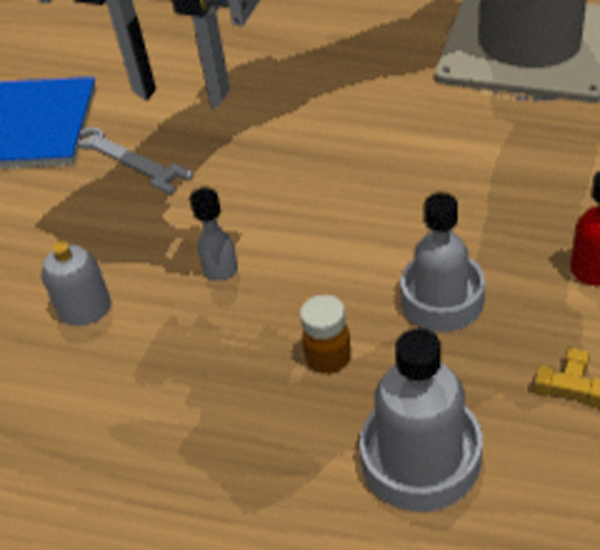

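The large canister at crop (420,420) and the middle one at (440,260) both stand upright in their cups. The small one stands at (215,240) below the fingers. I'll descend.

```bash
python3 -m inch '[[0,-2,10,0,0,0,55],[0,0,25,0,0,0,55],[0,0,25,0,0,0,55],[0,0,25,0,0,0,55],[0,0,25,0,0,0,55],[0,0,18,0,0,0,55],[0,0,10,0,0,0,55],[0,0,0,0,0,0,55],[0,0,0,0,0,0,55]]'|sed -n '2p;4p'; python3 -c "
from h import *
go(.4612,-.2365,.088)"
```

```text
tool_pos: [0.4613, -0.2376, 0.0698]
contact_force: [-0.8, 0.3, 0.1]
t 22.75 hold [ 0.4613 -0.2376  0.0886] shift mm [0.1 1.1 0.6] yaxis [-0.001  1.    -0.   ] zaxis [ 0. -0. -1.] open 0.0549 F [-0.8  0.3  0.1] grip 0.0
```

```bash
python3 -m inch '[[0,1,0,0,0,0,30],[0,0,0,0,0,0,28],[0,0,0,0,0,0,12],[0,0,0,0,0,0,12],[0,0,0,0,0,0,12],[0,0,0,0,0,0,12],[0,0,0,0,0,0,12]]'|tail -5
python3 -m inch '[[0,0,-5,0,0,0,12],[0,0,-10,0,0,0,12],[0,0,-20,0,0,0,12],[0,0,-25,0,0,0,12],[0,0,-25,0,0,0,12],[0,0,-25,0,0,0,12],[0,0,-25,0,0,0,12],[0,0,-20,0,0,0,12],[0,0,-15,0,0,0,12],[0,0,-5,0,0,0,12],[0,0,0,0,0,0,12],[0,0,0,0,0,0,12]]';python3 -c "
from h import *
go(.640,.226,.27)"
```

```text
tool_pos: [0.4614, -0.2369, 0.0699]
tcp_rot: [-0.001, 3.141, -0.001]
contact_force: [0.2, 0.0, 4.4]
opening: 0.0251
finger_force: 30.0
clock: 24.65
tool_pos: [0.4605, -0.2363, 0.2439]
tcp_rot: [0.001, -3.14, -0.001]
contact_force: [-0.0, -0.0, -2.5]
opening: 0.0251
finger_force: 30.0
t 24.65 hold [ 0.4605 -0.2363  0.2627] shift mm [-179.7  462.2   -7.2] yaxis [-0.001  1.     0.001] zaxis [-0.001  0.001 -1.   ] open 0.0251 F [-0.  -0.  -2.5] grip 30.0
```

```bash
python3 -m inch '[[-3,8,0,0,0,0,12],[-6,16,0,0,0,0,12],[-9,24,0,0,0,0,12],[-12,30,0,0,0,0,12],[-12,30,0,0,0,0,12],[-12,30,0,0,0,0,12],[-12,30,0,0,0,0,12],[-12,30,0,0,0,0,12],[-12,30,0,0,0,0,12],[-12,30,0,0,0,0,12],[-12,30,0,0,0,0,12],[-12,30,0,0,0,0,12]]' |sed -n '2p;4p'
python3 -m inch '[[-12,30,0,0,0,0,12],[-12,30,0,0,0,0,12],[-12,30,0,0,0,0,12],[-9,24,0,0,0,0,12],[-7,18,0,0,0,0,12],[-4,10,0,0,0,0,12],[-1,2,0,0,0,0,12],[0,0,0,0,0,0,12],[0,0,0,0,0,0,12],[0,0,0,0,0,0,12]]'|sed -n '2p;4p'
python3 -c "
from h import *
go(.640,.226,.0965)"
```

```text
tool_pos: [0.5866, 0.0835, 0.2435]
contact_force: [0.6, 0.0, -1.7]
tool_pos: [0.6439, 0.224, 0.2448]
contact_force: [-0.0, -0.8, -1.2]
t 26.85 hold [0.6439 0.224  0.2636] shift mm [  3.9   2.1 167.1] yaxis [ 0.001  1.    -0.001] zaxis [-0.    -0.001 -1.   ] open 0.0253 F [-0.  -0.8 -1.2] grip 30.0
```

```bash
python3 -m inch '[[3.5,2,10,0,0,0,12],[0,0,15,0,0,0,12],[0,0,25,0,0,0,12],[0,0,25,0,0,0,12],[0,0,20,0,0,0,12],[0,0,10,0,0,0,12],[0,0,5,0,0,0,12],[0,0,0,0,0,0,12],[0,0,0,0,0,0,12]]'|sed -n '2p;4p'
python3 -c "
from h import *
import cv2
go(.640,.226,.0965)
p,_=bot.get_image('scene'); cv2.imwrite('pics/a6.png',cv2.resize(p[170:350,290:480],None,fx=3,fy=3,interpolation=2))"
```

```text
tool_pos: [0.641, 0.2277, 0.1355]
contact_force: [0.4, 0.6, -1.4]
t 27.75 hold [0.641  0.2276 0.1543] shift mm [ 1.1 -1.7 57.8] yaxis [-0.     1.     0.001] zaxis [ 0.002  0.001 -1.   ] open 0.0255 F [ 0.4  0.6 -1.4] grip 30.0
```

View pics/a6.png

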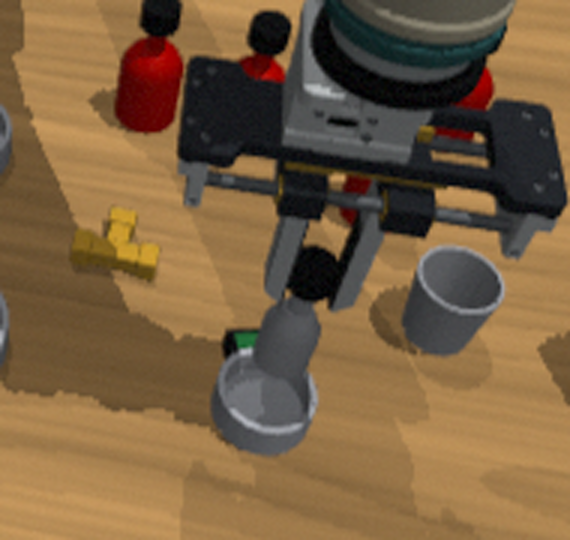

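The small canister is held at crop (290,335), above the narrow cup at (265,400). Its slant matches the perspective of its neighbours. I'll lower it.

```bash
python3 -m inch '[[1,-1.5,5,0,0,0,12],[0,0,15,0,0,0,12],[0,0,15,0,0,0,12],[0,0,10,0,0,0,12],[0,0,6,0,0,0,12],[0,0,2,0,0,0,12],[0,0,1,0,0,0,12],[0,0,0,0,0,0,12],[0,0,0,0,0,0,12]]'|sed -n '2p;4p'
python3 -c "
from h import *
go(.640,.226,.0965)"
```

```text
tool_pos: [0.6398, 0.2261, 0.0811]
contact_force: [0.1, 0.3, -1.1]
t 28.7 hold [0.6398 0.2261 0.0999] shift mm [-0.2 -0.1  3.4] yaxis [-0.  1.  0.] zaxis [ 0.001  0.    -1.   ] open 0.0257 F [ 0.1  0.3 -1.1] grip 30.0
```

```bash
python3 -m inch '[[0,0,1,0,0,0,12],[0,0,0.8,0,0,0,12],[0,0,0,0,0,0,12],[0,0,0,0,0,0,12]]'| sed -n '2p;4p'; for i in 1 2 3; do python3 -m inch '[[0,0,0.7,0,0,0,12],[0,0,0,0,0,0,12],[0,0,0,0,0,0,12]]' | sed -n '2p;4p'; done
```

```text
tool_pos: [0.6393, 0.2259, 0.0788]
contact_force: [0.6, 0.4, -2.9]
tool_pos: [0.6394, 0.2259, 0.078]
contact_force: [-0.4, -0.1, -0.5]
tool_pos: [0.6397, 0.226, 0.0779]
contact_force: [-0.3, -1.0, 3.9]
tool_pos: [0.64, 0.226, 0.0779]
contact_force: [-1.5, -1.5, 8.1]
```

It's seated. I'll release, retreat upward and check.

```bash
python3 -m inch '[[0,0,-1,0,0,0,27],[0,0,0,0,0,0,34],[0,0,0,0,0,0,55],[0,0,0,0,0,0,55],[0,0,0,0,0,0,55],[0,0,-10,0,0,0,55],[0,0,-25,0,0,0,55],[0,0,-30,0,0,0,55],[0,0,-30,0,0,0,55],[0,0,-30,0,0,0,55],[0,0,-15,0,0,0,55],[0,0,0,0,0,0,55]]' | sed -n '2p;4p;5p'
python3 -m inch '[[15,0,-10,0,0,0,55],[25,0,-10,0,0,0,55],[30,0,0,0,0,0,55],[30,0,0,0,0,0,55],[25,0,0,0,0,0,55],[15,0,0,0,0,0,55],[0,0,0,0,0,0,55],[0,0,0,0,0,0,55],[0,0,0,0,0,0,55]]' | head -2
python3 - <<'E'
from h import *
import cv2
X,c,uv=cloud("scene")
for k,(x,y,a) in dict(L=(.6315,.0058,.125),M=(.4547,-.0147,.105),S=(.64,.226,.085)).items():
    Q=X[(np.hypot(X[:,0]-x,X[:,1]-y)<.035)&(X[:,2]>a-.01)&(X[:,2]<a+.03)&(c.max(1)<70)]; print(k,((Q.max(0)+Q.min(0))/2).round(4),np.percentile(Q[:,2],90).round(4))
p,_=bot.get_image("scene"); cv2.imwrite("pics/end.png",p)
E
```

```text
tool_pos: [0.6412, 0.2265, 0.2213]
contact_force: [0.1, 0.5, -0.7]
opening: 0.0551
clock: 32.1
tool_pos: [0.5004, 0.2257, 0.2374]
L [0.6297 0.0066 0.1376] 0.1485
M [ 0.455  -0.0153  0.113 ] 0.1286
S [0.6396 0.2256 0.093 ] 0.1087
```

View pics/end.png

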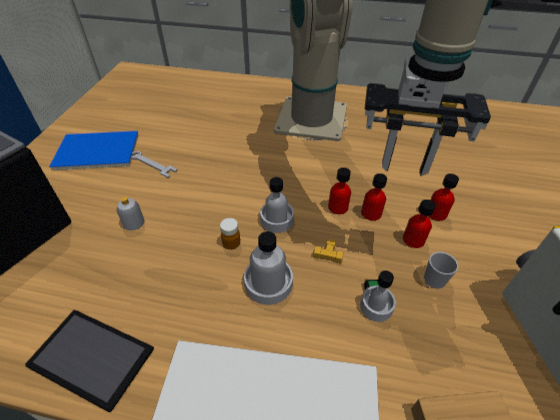

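All three canisters stand upright in their cups, at (268,270), (277,208) and (379,297), with knob tops at the expected heights. Everything else is where it was, and the gripper is clear.

```bash
python3 -c "
from cell import bot
print(bot.close_job())"
```

```text
the job is handed in; nothing more can be done
None
```

The three steel canisters stand upright in the cups of their own size, placed largest first, then middle, then smallest. In the last picture nothing else had moved, and I handed the job in at about 32 s; no verdict came back.

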